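# Clear the phone repair bench: batteries, chargers and solder reel into their trays

### The job

Put away the five things left lying around the repair bench: the two black batteries go into the long tray with the divider, one lying flat in each bay; the two white chargers go into the wide undivided tray, both flat on its floor with their pins up; the reel of solder goes into the round dish, standing on its flat end. Leave the opened phone lying where it is.

Things in the scene. Friction and masses are not known exactly. Their poses are not given: they have to be found in the camera images.
- battery_a: Rechargeable battery pack: a black block with a grey label and three tiny brass contacts on top, 38 (its x) x 56 (its y) x 21 mm high, about 80 g, loose, lying flat on the bench. Origin at the centre of its underside, z up. The two batteries are alike; either bay will do for either.
- battery_b: Rechargeable battery pack: a black block with a grey label and three tiny brass contacts on top, 38 (its x) x 56 (its y) x 21 mm high, about 80 g, loose, lying flat on the bench. Origin at the centre of its underside, z up. The two batteries are alike; either bay will do for either.
- charger_a: Phone charger: a white block 36 (its x) x 40 (its y) x 30 mm high with two round steel pins (5 mm thick, 17 mm long, 19 mm apart along its y) standing straight up from its top; a dark socket slot in its -x side. About 60 g, loose. Origin at the centre of its underside, z up. The two chargers are alike.
- charger_b: Phone charger: a white block 36 (its x) x 40 (its y) x 30 mm high with two round steel pins (5 mm thick, 17 mm long, 19 mm apart along its y) standing straight up from its top; a dark socket slot in its -x side. About 60 g, loose. Origin at the centre of its underside, z up. The two chargers are alike.
- reel: Small full reel of solder: an upright cylinder 42 mm in diameter and 30 mm high with thin black end discs, the bright wire between them and a bright ring round the hub on top; about 120 g, loose, standing on its flat end. Origin at the centre of its underside, z up.
- battery_tray: Long low grey tray fixed to the bench, 80 (its x) x 176 (its y) mm outside, 14 mm high, walls and floor 4 mm thick. A wall across the middle (at its y = 0, as high as the rim) makes two bays, each 72 mm (x) x 82 mm (y) inside, with their centres at its y = -43 and +43 mm. Origin at the centre of its underside on the bench, z up.
- charger_tray: Wide grey tray without a divider, fixed to the bench, 112 (its x) x 144 (its y) mm outside, 18 mm high, walls and floor 4 mm thick: 104 x 136 mm inside. Room for the two chargers side by side, for instance centred at its y = -32 and +32 mm. Origin at the centre of its underside on the bench, z up.
- reel_dish: Round grey dish fixed to the bench, 96 mm in diameter at the rim, 16 mm high, floor 4 mm thick, about 80 mm wide inside at the floor. Origin at the centre of its underside on the bench, z up.
- phone: Opened phone under repair, lying flat on the mat: 66 (its x) x 138 (its y) x 9 mm, dark with a green circuit board showing; loose, not to be disturbed. Origin at the centre of its underside.

How it is judged:
At the end, for the whole second after the job is handed in: One battery flat on the floor of each bay of the long tray, both chargers flat on the floor of the wide tray, pins up, the reel upright on the floor of the dish (undersides within 6 mm of the floor, tilt under 0.15 rad), all at rest; the phone within 20 mm of its start (z of battery_a in the frame of battery_tray between 0 and 0.01 m and angle between each of battery_a, battery_b, charger_a, charger_b, reel's own z axis and vertical below 0.15 rad and linear speed of each of battery_a, battery_b, charger_a, charger_b, reel below 0.02 m/s and x of battery_a in the frame of battery_tray between -0.034 and 0.034 m and z of battery_b in the frame of battery_tray between 0 and 0.01 m and x of battery_b in the frame of battery_tray between -0.034 and 0.034 m and ((y of battery_a in the frame of battery_tray between 0.012 and 0.076 m and y of battery_b in the frame of battery_tray between -0.076 and -0.012 m) or (y of battery_a in the frame of battery_tray between -0.076 and -0.012 m and y of battery_b in the frame of battery_tray between 0.012 and 0.076 m)) and z of charger_a in the frame of charger_tray between 0 and 0.01 m and x of charger_a in the frame of charger_tray between -0.045 and 0.045 m and y of charger_a in the frame of charger_tray between -0.062 and 0.062 m and z of charger_b in the frame of charger_tray between 0 and 0.01 m and x of charger_b in the frame of charger_tray between -0.045 and 0.045 m and y of charger_b in the frame of charger_tray between -0.062 and 0.062 m and z of reel in the frame of reel_dish between 0 and 0.01 m and horizontal distance between reel and reel_dish below 0.03 m and distance of phone from where it was at the start of the episode below 0.02 m); the robot touches nothing.
It fails at once if the opened phone is pushed more than 20 mm from where it lay (distance of phone from where it was at the start of the episode above 0.02 m).
It also fails if it takes over 112 s, if anything falls off the work surface, if the arm or the gripper's body presses on something with over 40 N, if the wrist force passes 120 N, or if a joint passes its speed limit or range.

### The arm

A 6-joint arm with a two-finger parallel gripper is mounted at the origin on the work surface. World frame = base frame: x ahead of the robot, y to its left, z up, the work surface at z = 0. Lengths are in m, angles in rad, forces in N, time in s.
With the tool pointing down it reaches from about 0.425 to 0.95 m from the base axis. Payload 3.5 kg.
Tool frame: the origin (TCP) lies midway between the tips of the shut fingers; the grasp point (between the pads) lies 19 mm behind it; x points along the fingers, y is the direction in which the jaws open and shut, and the axes are right-handed (so a half turn about x gives the same grasp; the last joint's range is limited). The gripper opens to 85 mm and grips with 20 to 120 N. Pads are 22 mm wide; open, the fingers measure 114 mm over their backs; the gripper's body (76 mm by 85 mm) begins 54 mm behind the grasp point. The pads swing forward as they close: fully open they stand 13 mm farther back than shut.
Start: joints at [-1.486, 0.286, 1.577, -0, 1.279, -0.15], TCP at [0.157, -0.656, 0.206] pointing down, gripper open.
Joint ranges: [-2.77, 2.77], [-0.9, 2.22], [0.21, 2.48], [-1.53, 4.67], [0.24, 2.81], [-2.84, 2.84]. Speed limits (rad/s): [2.79, 2.79, 3.14, 3.14, 3.14, 3.14].

### API

Orientations are given as a unit quaternion [x, y, z, w].
In Python, from plant import ctrl, vision gives the robot as it stands. The module is installed in compiled form; this text tells all that it offers.
- The arm moves only by the tool play_rows, never from a script. Its arguments are lists of equal length, an entry for each row: "claw": the closure in counts, from 0 (fully open) to 255 (shut); "travel": the shift along the tool's x, y, z in m, a list of three; "dr": the turn, a rotation vector about the tool's x, y, z in rad, a list of three. In form: {"claw": [claw, ...], "travel": [[tx, ty, tz], ...], "dr": [[wx, wy, wz], ...]}. A call has 1 to 20 rows; each row is the pose to reach, as a shift and turn from the pose measured when the call began, along the tool's axes at that moment; what a row does not reach only later rows make up. A row lasts 1/10 s, in which the tool goes at most 50 mm and 8.59 degrees, less where a joint would pass 70% of its speed; a pose out of reach is approached as far as the arm can. A call with a gripper value outside its range is refused whole. The fingers move at their own pace and stop on an object; "force" is the grip in N (left out, the last holds). Time passes only in rows, so rows that repeat a pose let the fingers close. It gives the time, the measured TCP pose, the force and the opening at its end, in the units of the state.
- ctrl.get_state(): the state, without advancing time (a new reading comes with each control period).
- vision.read_camera(name): name is "scene" or "top" or "wrist"; returns a dict with "img" (384x512x3 uint8, red, green, blue), "range_z" (384x512 float32, m along the optical axis (not along the pixel's ray), 0 where there is no reading), "K" (3x3 intrinsics, pixels), "world_to_cam" (4x4, takes a point from world to camera coordinates). Camera axes: x right, y up, looking along -z (the intrinsics and any distortion apply to the point x, -y, -z); pixel columns grow to the right and rows downward; lengths in m; the calibration is good to about 2 mm. A picture is of the moment at which its call begins.
- ctrl.sign_off(): hands the job in, once; it reports no verdict.
The state is a dict: "time": time; "qpos": joint angles; "dq": joint speeds; "joint_efforts": joint torques, N m; "eef_pos": TCP position; "tcp_rot": TCP orientation; "contact_force": force on the tool from outside, world axes, zero at the start; "wrist_torque": the same for the moment, N m; "opening": opening from 0.0 (shut) to 1.0 (fully open).
Only numpy, scipy, OpenCV 4.12 (cv2) and the standard library are available. Lean on these libraries where they do the work, as an engineer would, in place of code of your own. Each camera call takes 0.05 s, during which the arm holds its last target.

## Working session

There is one attempt and no reset: what is moved stays moved. The work goes in short steps, Python scripts to look and compute and a tool call to move; the robot and the scene stay as the last step left them, time stands still between calls to the robot, and variables do not carry over. Pictures are saved under pics/ and viewed, and the job is handed in when it is done.

Besides the shell and the picture viewer there is one more tool, called after "Emit:" as name(argument=value, ...) on one line, values as JSON. play_rows: Moves the arm, as the interface text tells. Its arguments: {"type":"object","properties":{"claw":{"type":"array","items":{"type":"number"}},"travel":{"type":"array","items":{"type":"array","items":{"type":"number"}}},"dr":{"type":"array","items":{"type":"array","items":{"type":"number"}}},"force":{"type":"number"}},"required":["claw","travel","dr"]}

```bash
mkdir -p pics; python3 - <<'E'
from plant import ctrl, vision
import cv2, numpy as np
s=ctrl.get_state(); print(s)
for n in ("scene","top","wrist"):
    r=vision.read_camera(n); cv2.imwrite(f"pics/{n}0.png",r["img"][:,:,::-1]); np.savez(f"{n}0.npz",**r)
    print(n,r["K"],np.round(r["world_to_cam"],3), (r["range_z"]>0).mean())
E
```

```text
{'time': 0.0, 'qpos': array([-1.48597872e+00,  2.87201991e-01,  1.57816737e+00, -1.62000947e-05,
        1.27859335e+00, -1.49970282e-01]), 'dq': array([-1.74443651e-03, -9.75105711e-04, -6.86432838e-05, -2.26475450e-04,
        1.36129589e-03,  1.15761249e-03]), 'joint_efforts': array([-3.04031873e-04, -4.05984235e+01, -2.92625785e+01, -1.80251327e-04,
        5.69074255e-03, -2.82363786e-06]), 'eef_pos': array([ 0.15701292, -0.65575303,  0.20462824]), 'tcp_rot': array([ 0.70226106,  0.08365878, -0.70221744,  0.08198343]), 'contact_force': array([0.4968453 , 0.30060969, 0.77622171]), 'wrist_torque': array([ 0.02385711,  0.03255095, -0.01844838]), 'opening': 1.0032500135034201}
scene [[438.90604334   0.         250.58509633]
 [  0.         438.90604334 191.62389219]
 [  0.           0.           1.        ]] [[-3.910e-01  9.210e-01 -1.000e-03  2.020e-01]
 [-7.750e-01 -3.280e-01  5.400e-01  4.150e-01]
 [ 4.970e-01  2.120e-01  8.410e-01 -1.518e+00]
 [ 0.000e+00  0.000e+00  0.000e+00  1.000e+00]] 0.995941162109375
top [[442.02598054   0.         255.59912443]
 [  0.         442.02598054 194.31732613]
 [  0.           0.           1.        ]] [[ 1.400e-02 -1.000e+00  1.000e-03 -2.700e-02]
 [ 9.770e-01  1.400e-02  2.150e-01 -5.490e-01]
 [-2.150e-01 -2.000e-03  9.770e-01 -1.214e+00]
 [ 0.000e+00  0.000e+00  0.000e+00  1.000e+00]] 0.99603271484375
wrist [[301.42250674   0.         253.78344309]
 [  0.         301.42250674 191.59373549]
 [  0.           0.           1.        ]] [[ 0.232 -0.973 -0.002 -0.674]
 [ 0.93   0.223 -0.291  0.037]
 [ 0.284  0.066  0.957 -0.38 ]
 [ 0.     0.     0.     1.   ]] 0.9957224527994791
```

View pics/scene0.png

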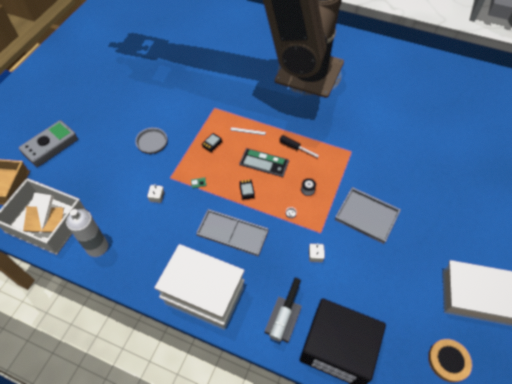

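View pics/top0.png

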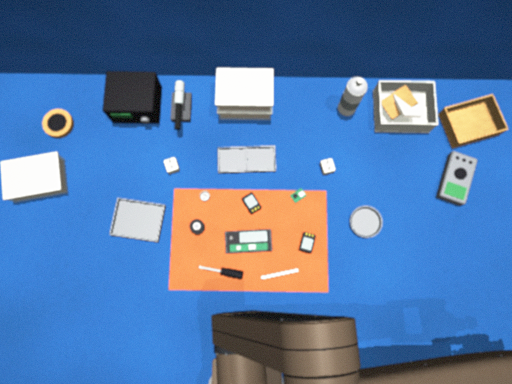

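View pics/wrist0.png

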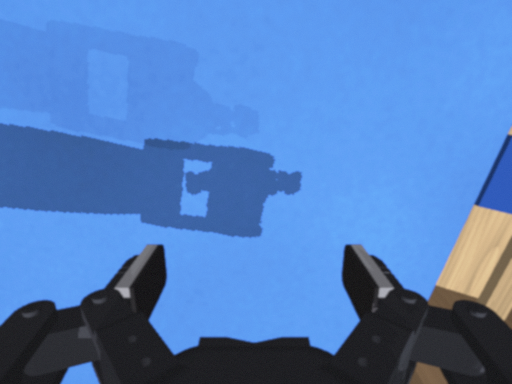

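The scene shows the orange mat with the phone (top view 248,241), batteries (251,203) and (307,242), and the reel (197,227). The chargers are at (171,164) and (328,166). The battery tray is at (247,159), the charger tray at (138,219) and the dish at (366,221). Next I'll measure them.

```bash
cat > h.py <<'E'
import numpy as np, cv2
from scipy.spatial.transform import Rotation as R
def load(f): return dict(np.load(f))
def ray(r,u,v):
    K=r["K"];W=r["world_to_cam"]
    d=np.stack([(np.asarray(u)-K[0,2])/K[0,0],-(np.asarray(v)-K[1,2])/K[1,1],-np.ones(np.shape(u))],-1)
    return -W[:3,:3].T@W[:3,3], d@W[:3,:3]
def onz(r,u,v,z):
    o,d=ray(r,u,v); t=(z-o[2])/d[...,2]; return o+d*t[...,None]
def cloud(r):
    v,u=np.mgrid[:384,:512].astype(float); o,d=ray(r,u,v); return o+d*r["range_z"][...,None]
def proj(r,p):
    W=r["world_to_cam"];c=np.asarray(p)@W[:3,:3].T+W[:3,3];K=r["K"]
    return np.stack([K[0,0]*c[...,0]/-c[...,2]+K[0,2],K[1,1]*-c[...,1]/-c[...,2]+K[1,2]],-1)
E
python3 - <<'E'
from h import *
for n in("top","scene"):
    r=load(n+"0.npz"); print(r.keys())
    P=cloud(r); z=P[...,2]
    pts={"top":[(251,203),(307,242),(171,164),(328,166),(197,227),(366,221),(233,159),(138,219),(248,241),(300,150)],"scene":[(247,189),(212,142),(317,252),(155,193),(308,186),(151,140),(233,231),(368,214),(264,161),(300,220)]}[n]
    for u,v in pts: print(n,u,v,np.round(P[v,u],4))
r=load("top0.npz"); im=r["img"][:,:,::-1][130:290,95:405]
cv2.imwrite("pics/tc.png",cv2.resize(im,None,fx=2.58,fy=2.58,interpolation=cv2.INTER_CUBIC))
E
```

```text
dict_keys(['img', 'range_z', 'K', 'world_to_cam'])
top 251 203 [ 0.5321 -0.006   0.019 ]
top 307 242 [ 0.4187 -0.1706  0.0199]
top 171 164 [0.6472 0.2366 0.0246]
top 328 166 [ 0.6459 -0.2347  0.0305]
top 197 227 [0.4565 0.1494 0.0311]
top 366 221 [ 0.485  -0.348   0.0061]
top 233 159 [0.6699 0.0513 0.0103]
top 138 219 [0.4817 0.3294 0.0047]
top 248 241 [0.4206 0.0012 0.0071]
top 300 150 [ 0.7046 -0.1543  0.0009]
dict_keys(['img', 'range_z', 'K', 'world_to_cam'])
scene 247 189 [ 0.5414 -0.0007  0.0215]
scene 212 142 [ 0.4269 -0.1648  0.0209]
scene 317 252 [0.6601 0.2415 0.0451]
scene 155 193 [ 0.6593 -0.2261  0.0329]
scene 308 186 [0.4721 0.1547 0.0321]
scene 151 140 [ 0.4825 -0.3466  0.0063]
scene 233 231 [0.6698 0.0134 0.0051]
scene 368 214 [0.4788 0.3332 0.0077]
scene 264 161 [0.4227 0.003  0.0079]
scene 300 220 [0.5654 0.1672 0.0006]
```

View pics/tc.png

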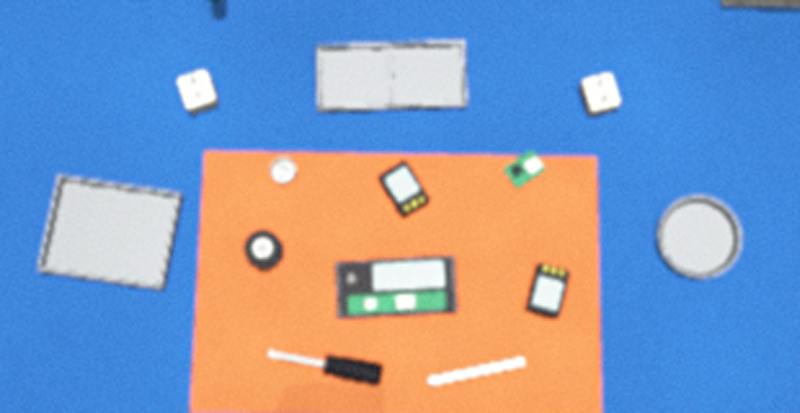

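```bash
cat > m.py <<'E'
from h import *
def rect(r,c,hz,mask,win=30):
    u0,v0=c; m=np.zeros_like(mask,np.uint8); m[v0-win:v0+win,u0-win:u0+win]=mask[v0-win:v0+win,u0-win:u0+win]
    m=cv2.morphologyEx(m,cv2.MORPH_CLOSE,np.ones((5,5),np.uint8))
    cs,_=cv2.findContours(m,cv2.RETR_EXTERNAL,cv2.CHAIN_APPROX_NONE)
    cs=max(cs,key=cv2.contourArea)[:,0,:].astype(float)
    p=onz(r,cs[:,0],cs[:,1],hz)[:,:2].astype(np.float32)*1000
    return cv2.minAreaRect(p)
E
python3 - <<'E'
from m import *
for n in ("top","scene"):
    r=load(n+"0.npz"); P=cloud(r); z=P[...,2]
    hsv=cv2.cvtColor(r["img"],cv2.COLOR_RGB2HSV)
    nonbg=((hsv[...,1]<110)|(hsv[...,2]<70)).astype(np.uint8)
    C=dict(top=dict(bA=(251,203),bB=(307,242),cL=(171,164),cR=(328,166),reel=(197,227),dish=(366,221),btray=(247,159),ctray=(138,219),phone=(248,241)),
     scene=dict(bA=(247,189),bB=(212,142),cL=(317,252),cR=(155,193),reel=(308,186),dish=(151,140),btray=(233,231),ctray=(368,214),phone=(264,161)))[n]
    H=dict(bA=.021,bB=.021,cL=.03,cR=.03,reel=.03,dish=.016,btray=.014,ctray=.018,phone=.009)
    for k,c in C.items():
        w=40 if k in("btray","ctray","dish","phone") else 14
        th={"bA":.012,"bB":.012,"cL":.02,"cR":.02,"reel":.02}.get(k)
        mk=nonbg if th is None else (z>th).astype(np.uint8)
        print(n,k,np.round(rect(r,c,H[k],nonbg,w),1) if 0 else [np.round(x,1) for x in rect(r,c,H[k],nonbg,w)], [np.round(x,1) for x in rect(r,c,H[k],mk,w)])
E
```

```text
top bA [array([539.4,  -4.3]), array([69.6, 80.5]), np.float64(0.8)] [array([536.1,  -3.6]), array([64. , 38.6]), np.float64(33.0)]
top bB [array([ 416.7, -170.3]), array([35.8, 49.9]), np.float64(75.3)] [array([ 416. , -169.7]), array([37.9, 60.4]), np.float64(75.2)]
top cL [array([643.2, 235.2]), array([48.7, 40.6]), np.float64(20.2)] [array([636.1, 237.7]), array([56.9, 45.7]), np.float64(15.6)]
top cR [array([ 647.1, -233. ]), array([46.9, 43.2]), np.float64(16.6)] [array([ 646.8, -232.9]), array([41. , 37.2]), np.float64(15.3)]
top reel [array([458.2, 151. ]), array([38.1, 38.1]), np.float64(0.8)] [array([459.6, 152.2]), array([43.3, 41.2]), np.float64(18.0)]
top dish [array([ 482.3, -345.4]), array([95.8, 96.9]), np.float64(44.9)] [array([ 482.3, -345.4]), array([95.8, 96.9]), np.float64(44.9)]
top btray [array([670.3,  10.7]), array([ 84.4, 179.2]), np.float64(2.8)] [array([670.3,  10.7]), array([ 84.4, 179.2]), np.float64(2.8)]
top ctray [array([478.6, 328.6]), array([148.6, 115.4]), np.float64(82.3)] [array([478.6, 328.6]), array([148.6, 115.4]), np.float64(82.3)]
top phone 
[... 683 characters left out ...]

scene reel [array([472.7, 153.7]), array([51.6, 36. ]), np.float64(18.5)] [array([463.9, 153.7]), array([41. , 48.7]), np.float64(81.9)]
scene dish [array([ 489.2, -340.9]), array([99.6, 91.1]), np.float64(28.9)] [array([ 489.2, -340.9]), array([99.6, 91.1]), np.float64(28.9)]
scene btray [array([675.8,  13.7]), array([ 85.3, 178.1]), np.float64(2.7)] [array([675.8,  13.7]), array([ 85.3, 178.1]), np.float64(2.7)]
scene ctray [array([485.6, 330.7]), array([145.2, 121.9]), np.float64(82.4)] [array([485.6, 330.7]), array([145.2, 121.9]), np.float64(82.4)]
scene phone [array([425.7,   4. ]), array([ 66.3, 134.7]), np.float64(3.6)] [array([425.7,   4. ]), array([ 66.3, 134.7]), np.float64(3.6)]
```

```bash
cat > go.py <<'E'
import sys
from h import *
from plant import ctrl
# args: x y z yawdeg (direction of tool y, mod 180) triples ; pick nearest
def plan(*tg):
    s=ctrl.get_state(); p=s["eef_pos"]; R0=R.from_quat(s["tcp_rot"]); M=R0.as_matrix()
    y0=np.degrees(np.arctan2(M[1,1],M[0,1]))
    print("t",round(s["time"],2),"tcp",np.round(p,4),"yaw",round(y0,1),"down",np.round(M[:,0],3),"open",round(s["opening"],3),"q",np.round(s["qpos"],2),"F",np.round(s["contact_force"],1))
    for x,y,z,yaw in tg:
        d=(yaw-y0+90)%180-90; 
        for dd in ((d,) if abs(d)<60 else (d,d-180*np.sign(d))):
            a=np.radians(y0+dd); X=np.array([0,0,-1.]);Y=np.array([np.cos(a),np.sin(a),0])
            Rt=R.from_matrix(np.stack([X,Y,np.cross(X,Y)],1))
            tr=M.T@(np.array([x,y,z])-p)
            print((x,y,z,yaw),"travel",np.round(tr,3),"dr",np.round((R0.inv()*Rt).as_rotvec(),3),"rows",round(np.linalg.norm(tr)/.05,1),round(abs(dd)/8.59,1))
if __name__=="__main__":
    a=list(map(float,sys.argv[1:])); plan(*[a[i:i+4] for i in range(0,len(a),4)])
E
python3 go.py 0.417 -0.170 0.12 75 0.417 -0.17 0.0 75; python3 -c "
from h import *
for f in ['wrist0.npz']:
  r=load(f);print(ray(r,250,190))"
```

```text
t 0.15 tcp [ 0.157  -0.6559  0.2049] yaw -76.5 down [-0.     0.002 -1.   ] open 1.003 q [-1.49  0.29  1.58 -0.    1.28 -0.15] F [-0.1  0.3  0.6]
(0.417, -0.17, 0.12, 75.0) travel [ 0.086 -0.412 -0.366] dr [0.497 0.    0.002] rows 11.2 3.3
(0.417, -0.17, 0.0, 75.0) travel [ 0.206 -0.412 -0.366] dr [0.497 0.    0.002] rows 11.8 3.3
(array([ 0.23038382, -0.63867699,  0.3729519 ]), array([-0.28188283, -0.05252247, -0.95810697]))
```

Emit:
play_rows(claw=[0, 0, 0, 0, 0, 0, 0, 0, 0, 0, 0, 0, 0, 0], travel=[[0.06, -0.412, -0.366], [0.06, -0.412, -0.366], [0.06, -0.412, -0.366], [0.06, -0.412, -0.366], [0.06, -0.412, -0.366], [0.06, -0.412, -0.366], [0.06, -0.412, -0.366], [0.06, -0.412, -0.366], [0.06, -0.412, -0.366], [0.06, -0.412, -0.366], [0.06, -0.412, -0.366], [0.06, -0.412, -0.366], [0.06, -0.412, -0.366], [0.06, -0.412, -0.366]], dr=[[0.497, 0, 0.002], [0.497, 0, 0.002], [0.497, 0, 0.002], [0.497, 0, 0.002], [0.497, 0, 0.002], [0.497, 0, 0.002], [0.497, 0, 0.002], [0.497, 0, 0.002], [0.497, 0, 0.002], [0.497, 0, 0.002], [0.497, 0, 0.002], [0.497, 0, 0.002], [0.497, 0, 0.002], [0.497, 0, 0.002]], force=40)

```text
time: 1.55
eef_pos: [0.4169, -0.1707, 0.1459]
tcp_rot: [-0.701, 0.093, 0.701, 0.092]
contact_force: [-0.3, -0.4, 0.1]
opening: 0.998
```

```bash
python3 - <<'E'
from plant import ctrl, vision
from h import *
r=vision.read_camera("wrist"); np.savez("w1.npz",**r); cv2.imwrite("pics/w1.png",r["img"][:,:,::-1])
E
python3 go.py 0.417 -0.170 0.0 75
```

```text
t 1.6 tcp [ 0.4169 -0.1711  0.146 ] yaw -105.1 down [-0.    -0.001 -1.   ] open 0.997 q [-0.61 -0.17  2.16 -0.    1.14  1.22] F [-0.4  0.3  0. ]
(0.417, -0.17, 0.0, 75.0) travel [ 0.146 -0.001  0.   ] dr [-0.002 -0.    -0.001] rows 2.9 0.0
```

View pics/w1.png

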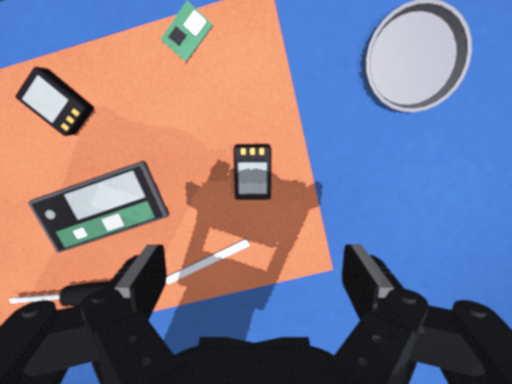

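The wrist image shows battery B upright and aligned with the jaws, corners about (236,145), (270,145), (270,198), (236,198). I'll cast those onto z=0.021.

```bash
python3 - <<'E'
from h import *
r=load("w1.npz"); P=cloud(r)
u=np.array([236,270,271,235.]);v=np.array([145,145,197,197.])
p=onz(r,u,v,.021); print(np.round(p,4),p.mean(0)); print(P[170,253],P[150,240],P[194,253])
# battery A, reel etc in view: battery A top-face corners
u=np.array([35,91,71,17.]);v=np.array([68,107,132,98.]);p=onz(r,u,v,.021); print(np.round(p,4),p.mean(0))
print([P[y,x] for x,y in((253,143),(253,197))])
E
```

```text
[[ 0.4536 -0.1623  0.021 ]
 [ 0.445  -0.1942  0.021 ]
 [ 0.3933 -0.1822  0.021 ]
 [ 0.4029 -0.1467  0.021 ]] [ 0.42368661 -0.17133684  0.021     ]
[ 0.4252319  -0.17175228  0.02055202] [ 0.44789783 -0.16473831  0.02100499] [ 0.40103387 -0.1652199   0.02053302]
[[ 0.5675 -0.0063  0.021 ]
 [ 0.523  -0.0411  0.021 ]
 [ 0.5066 -0.0131  0.021 ]
 [ 0.5483  0.0219  0.021 ]] [ 0.53635653 -0.00966011  0.021     ]
[array([ 0.44860009, -0.17802955,  0.00152585]), array([ 0.39817134, -0.16444842,  0.02131487])]
```

Emit:
play_rows(claw=[0, 0, 0, 0, 0, 0, 255, 255, 255, 255, 255, 255, 255, 255], travel=[[0.05, 0, 0.004], [0.1, 0, 0.004], [0.13, 0, 0.004], [0.143, 0, 0.004], [0.143, 0, 0.004], [0.143, 0, 0.004], [0.143, 0, 0.004], [0.143, 0, 0.004], [0.143, 0, 0.004], [0.143, 0, 0.004], [0.143, 0, 0.004], [0.143, 0, 0.004], [0.143, 0, 0.004], [0.143, 0, 0.004]], dr=[[0, 0, 0], [0, 0, 0], [0, 0, 0], [0, 0, 0], [0, 0, 0], [0, 0, 0], [0, 0, 0], [0, 0, 0], [0, 0, 0], [0, 0, 0], [0, 0, 0], [0, 0, 0], [0, 0, 0], [0, 0, 0]], force=40)

```text
time: 3.0
eef_pos: [0.413, -0.1701, 0.0029]
tcp_rot: [-0.701, 0.093, 0.701, 0.093]
contact_force: [-0.7, -0.4, -1.3]
opening: -0.004
```

```bash
python3 - <<'E'
from plant import ctrl, vision
from h import *
r=vision.read_camera("wrist"); np.savez("w2.npz",**r); cv2.imwrite("pics/w2.png",r["img"][:,:,::-1])
E
python3 go.py 0.421 -0.171 0.1 75 .672 -.032 .1 93
```

```text
t 3.05 tcp [ 0.4129 -0.1701  0.0029] yaw -105.1 down [-0.    -0.001 -1.   ] open -0.003 q [-0.62  0.07  2.25 -0.    0.82  1.22] F [ 1.  -0.6  0.7]
(0.421, -0.171, 0.1, 75.0) travel [-0.097 -0.001 -0.008] dr [-0.002  0.    -0.001] rows 1.9 0.0
(0.672, -0.032, 0.1, 93.0) travel [-0.097 -0.201 -0.214] dr [-0.316  0.    -0.001] rows 6.2 2.1
```

View pics/w2.png

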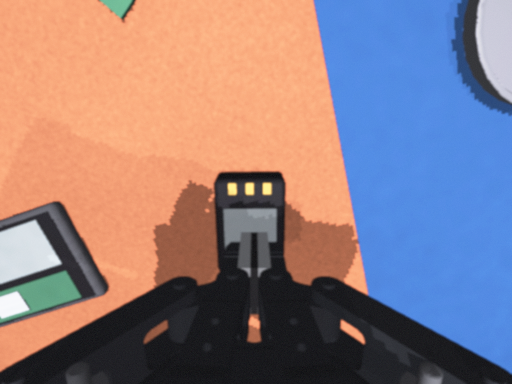

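The fingers closed fully without holding the battery, which is still visible ahead of them at (250,200). I'll check the depths.

```bash
python3 - <<'E'
from h import *
from plant import vision
r=load("w2.npz"); P=cloud(r)
for x,y in [(250,178),(250,190),(250,220),(225,200),(278,200),(225,245),(278,245),(244,245),(262,245),(244,265),(250,300),(250,168),(120,220)]: print(x,y,np.round(P[y,x],4))
for n in("top","scene"):
    r=vision.read_camera(n); np.savez(n+"2.npz",**r)
    c={"top":(307,242),"scene":(212,142)}[n]
    im=r["img"][c[1]-40:c[1]+40,c[0]-60:c[0]+60,::-1]; cv2.imwrite(f"pics/{n}2.png",cv2.resize(im,None,fx=5,fy=5,interpolation=cv2.INTER_CUBIC))
E
```

```text
250 178 [ 0.4487 -0.1773  0.0192]
250 190 [ 0.443  -0.1757  0.0214]
250 220 [ 0.4269 -0.1713  0.0214]
225 200 [ 0.4411 -0.1616  0.0212]
278 200 [ 0.4334 -0.1884  0.0198]
225 245 [ 0.4168 -0.1544  0.0226]
278 245 [ 0.4183 -0.1831  0.0401]
244 245 [ 0.4256 -0.1684  0.0465]
262 245 [ 0.4234 -0.1763  0.0463]
244 265 [ 0.4259 -0.1691  0.0647]
250 300 [ 0.41   -0.1672  0.0653]
250 168 [ 0.4501 -0.1774  0.0014]
120 220 [ 0.4396 -0.0929  0.0015]
```

View pics/scene2.png

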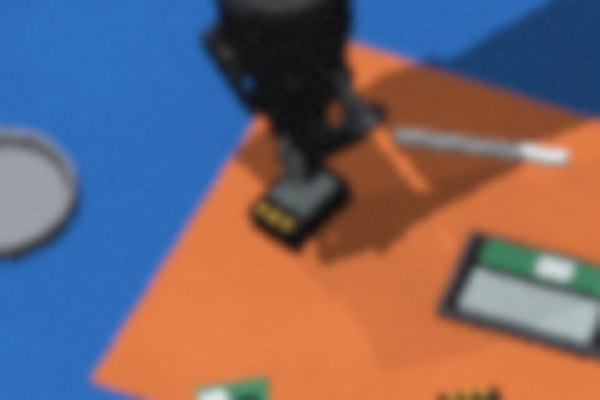

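```bash
python3 - <<'E'
from h import *
r=load("w2.npz"); P=cloud(r)
for z in (.003,.015,.022,.03,.04): print(z,proj(r,np.array([.413,-.170,z])))
for v in range(215,300,5): print(v,np.round(P[v,246],4),np.round(P[v,254],4),r["img"][v,246])
r=load("scene2.npz"); P=cloud(r)
for z in (.003,.015,.022,.03,.04): print(z,proj(r,np.array([.413,-.170,z])))
E
```

```text
0.003 [254.30522836 229.50469597]
0.015 [254.35759425 238.20429039]
0.022 [254.39151405 243.8394162 ]
0.03 [254.43382367 250.86835297]
0.04 [254.49288957 260.68102491]
215 [ 0.4304 -0.1701  0.0218] [ 0.429  -0.1741  0.021 ] [129 135 143]
220 [ 0.4274 -0.1692  0.0213] [ 0.4264 -0.1734  0.0216] [126 133 139]
225 [ 0.425  -0.1686  0.0221] [ 0.4239 -0.1727  0.0222] [128 134 141]
230 [ 0.422  -0.1677  0.0217] [ 0.4207 -0.1719  0.0214] [128 135 140]
235 [ 0.4256 -0.1691  0.0361] [ 0.4247 -0.1729  0.0365] [91 91 95]
240 [ 0.4257 -0.1693  0.0419] [ 0.4245 -0.1729  0.0415] [91 91 96]
245 [ 0.4258 -0.1694  0.0472] [ 0.4241 -0.1728  0.0459] [91 93 97]
250 [ 0.4248 -0.1692  0.0502] [ 0.4247 -0.1729  0.0517] [91 92 96]
255 [ 0.4252 -0.1695  0.0554] [ 0.4243 -0.1728  0.0556] [91 92 96]
260 [ 0.4256 -0.1697  0.0605] [ 0.4249 -0.1729  0.0607] [91 92 96]
265 [ 0.4256 -0.1698  0.0645] [ 0.4858 -0.1892  0.1711] [90 92 96]
270 [ 0.4243 -0.1695  0.066 ] [ 0.4232 -0.1725  0.0656] [133 134 139]
275 [ 0.4261 -0.1701  0.0725] [ 0.4209 -0.1718  0.0654] [28 29 31]
280 [ 0.426  -0.1702  0.0757] [ 0.4189 -0.1713  0.0657] [27 29 32]
285 [ 0.4258 -0.1702  0.0786] [ 0.4172 -0.1708  0.0665] [24 25 29]
290 [ 0.425  -0.17    0.0802] [ 0.4144 -0.1701  0.0656] [21 23 27]
295 [ 0.4232 -0.1695  0.0805] [ 0.4115 -0.1693  0.0648] [24 23 26]
0.003 [212.8607649  141.92787579]
0.015 [212.57355729 139.42168988]
0.022 [212.40400591 137.94217724]
0.03 [212.20838492 136.23518009]
0.04 [211.96104238 134.07685839]
```

```bash
python3 - <<'E'
from h import *
r=load("w2.npz");im=r["img"][150:320,180:330,::-1]; cv2.imwrite("pics/w2c.png",cv2.resize(im,None,fx=3.5,fy=3.5,interpolation=cv2.INTER_CUBIC))
E
```

```text
(no output)
```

View pics/w2c.png

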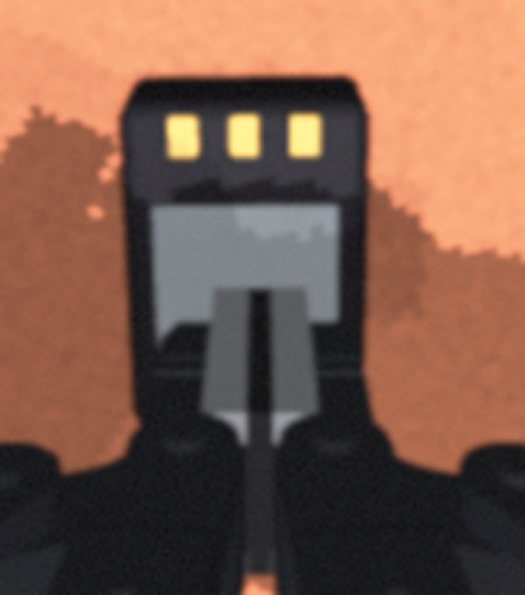

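```bash
python3 - <<'E'
from h import *
for f,t in (("wrist0.npz",np.array([.157,-.6558,.2047])),("w1.npz",np.array([.4169,-.1711,.146])),("w2.npz",np.array([.413,-.17,.003]))):
    r=load(f);P=cloud(r); d=r["range_z"]
    m=(d<0.17)&(d>0); zz=P[...,2][m]-t[2]
    print(f,"lowest gripper z rel tcp",np.percentile(zz,[0,.5,2,5,50]))
    i=np.argsort(np.where(m,P[...,2],9).ravel())[:400:50]
    for k in i: print(divmod(k,512)[::-1],np.round(P.reshape(-1,3)[k]-t,4))
E
```

```text
wrist0.npz lowest gripper z rel tcp [0.03769374 0.04229852 0.04811299 0.0568217  0.09876005]
(np.int64(164), np.int64(250)) [-0.004   0.0433  0.0377]
(np.int64(165), np.int64(269)) [-0.0126  0.0409  0.04  ]
(np.int64(345), np.int64(246)) [ 0.0197 -0.0392  0.041 ]
(np.int64(163), np.int64(264)) [-0.0091  0.0419  0.0417]
(np.int64(163), np.int64(262)) [-0.0075  0.0419  0.0425]
(np.int64(161), np.int64(256)) [-0.0042  0.0432  0.0431]
(np.int64(343), np.int64(284)) [ 0.0016 -0.0434  0.0438]
(np.int64(347), np.int64(254)) [ 0.0175 -0.0399  0.0444]
w1.npz lowest gripper z rel tcp [0.03721844 0.04218346 0.048043   0.05672267 0.09858634]
(np.int64(164), np.int64(250)) [0.0172 0.0411 0.0372]
(np.int64(341), np.int64(271)) [-0.0146 -0.0388  0.0399]
(np.int64(164), np.int64(270)) [0.0087 0.0431 0.0408]
(np.int64(345), np.int64(246)) [-0.0008 -0.0427  0.0417]
(np.int64(161), np.int64(245)) [0.0221 0.0393 0.0423]
(np.int64(147), np.int64(244)) [0.0245 0.045  0.0429]
(np.int64(346), np.int64(252)) [-0.0029 -0.0422  0.0435]
(np.int64(151), np.int64(245)) [0.024  0.0428 0.0441]
w2.npz lowest gripper z rel tcp [-0.00559927 -0.00406919 -0.00365353 -0.00331812 -0.00154576]
(np.int64(348), np.int64(43)) [ 0.0873 -0.0744 -0.0056]
(np.int64(432), np.int64(44)) [ 0.0753 -0.1163 -0.0047]
(np.int64(379), np.int64(41)) [ 0.0839 -0.0898 -0.0045]
(np.int64(457), np.int64(118)) [ 0.0338 -0.1261 -0.0044]
(np.int64(314), np.int64(13)) [ 0.1054 -0.0598 -0.0043]
(np.int64(420), np.int64(131)) [ 0.032  -0.1054 -0.0043]
(np.int64(0), np.int64(72)) [ 0.1217  0.1075 -0.0042]
(np.int64(409), np.int64(128)) [ 0.0353 -0.0995 -0.0042]
```

The depth shows the real shut fingertips about 28 mm above the reported TCP (about 40 mm when open). So I need to go about 28 mm lower than the nominal height. I'll rise, open, re-centre and descend carefully.

Emit:
play_rows(claw=[255, 0, 0, 0, 0, 0, 0, 0, 0, 0, 0], travel=[[-0.03, 0, 0], [-0.03, 0, -0.009], [-0.03, 0, -0.009], [-0.03, 0, -0.009], [-0.03, 0, -0.009], [-0.03, 0, -0.009], [-0.015, 0, -0.009], [0.0, 0, -0.009], [0.01, 0, -0.009], [0.015, 0, -0.009], [0.015, 0, -0.009]], dr=[[0, 0, 0], [0, 0, 0], [0, 0, 0], [0, 0, 0], [0, 0, 0], [0, 0, 0], [0, 0, 0], [0, 0, 0], [0, 0, 0], [0, 0, 0], [0, 0, 0]])

```text
time: 4.25
eef_pos: [0.421, -0.1721, -0.0129]
tcp_rot: [-0.7, 0.093, 0.702, 0.093]
contact_force: [-0.2, 0.6, 0.3]
opening: 1.001
```

```bash
python3 - <<'E'
from plant import ctrl, vision
from h import *
r=vision.read_camera("wrist"); np.savez("w3.npz",**r); cv2.imwrite("pics/w3.png",r["img"][:,:,::-1])
P=cloud(r); d=r["range_z"]; m=(d>0)&(d<.14); print(np.percentile(P[...,2][m],[0,.2,.5,1]))
E
python3 go.py 0.422 -0.1715 -0.026 75
```

```text
[-0.00220665 -0.00110526 -0.0008394  -0.0006197 ]
t 4.3 tcp [ 0.4215 -0.1724 -0.0123] yaw -105.1 down [-0.001 -0.    -1.   ] open 1.003 q [-0.61  0.12  2.23 -0.    0.79  1.22] F [-0.4 -0.1  0.4]
(0.422, -0.1715, -0.026, 75.0) travel [ 0.014 -0.001 -0.   ] dr [-0.002  0.001 -0.   ] rows 0.3 0.0
```

View pics/w3.png

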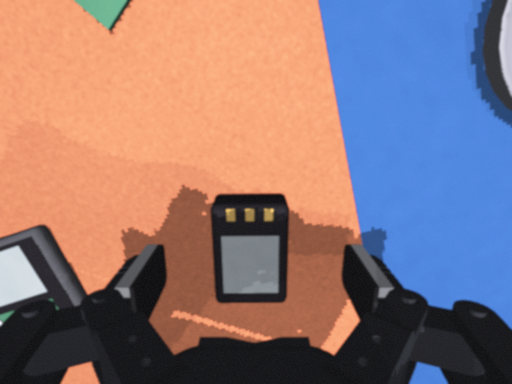

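Reported z is now below 0 with no contact, which confirms the offset. The battery is centred between the jaws at (250,250).

Emit:
play_rows(claw=[0, 0, 150, 150, 200, 255, 255, 255, 255, 255], travel=[[0.013, 0, 0], [0.013, 0, 0], [0.013, 0, 0], [0.013, 0, 0], [0.013, 0, 0], [0.013, 0, 0], [0.013, 0, 0], [0.013, 0, 0], [0.013, 0, 0], [0.013, 0, 0]], dr=[[0, 0, 0], [0, 0, 0], [0, 0, 0], [0, 0, 0], [0, 0, 0], [0, 0, 0], [0, 0, 0], [0, 0, 0], [0, 0, 0], [0, 0, 0]])

```text
time: 5.3
eef_pos: [0.422, -0.1728, -0.0248]
tcp_rot: [0.701, -0.093, -0.701, -0.093]
contact_force: [-0.4, -0.0, 4.0]
opening: 0.435
```

```bash
python3 go.py 0.421 -0.171 0.08 75 .672 -.032 .08 92.8 .672 -.032 -0.018 92.8
```

```text
t 5.3 tcp [ 0.422  -0.1728 -0.0248] yaw -105.1 down [ 0.    -0.001 -1.   ] open 0.435 q [-0.61  0.15  2.23 -0.    0.76  1.22] F [-0.4 -0.   4. ]
(0.421, -0.171, 0.08, 75.0) travel [-0.105 -0.001  0.001] dr [-0.002 -0.    -0.001] rows 2.1 0.0
(0.672, -0.032, 0.08, 92.8) travel [-0.105 -0.201 -0.205] dr [-0.313 -0.    -0.001] rows 6.1 2.1
(0.672, -0.032, -0.018, 92.8) travel [-0.007 -0.201 -0.205] dr [-0.313 -0.    -0.001] rows 5.7 2.1
```

Emit:
play_rows(claw=[255, 255, 255, 255, 255, 255, 255, 255, 255, 255, 255, 255], travel=[[-0.05, 0, 0], [-0.09, 0, 0], [-0.09, -0.04, -0.04], [-0.09, -0.201, -0.205], [-0.09, -0.201, -0.205], [-0.09, -0.201, -0.205], [-0.09, -0.201, -0.205], [-0.09, -0.201, -0.205], [-0.09, -0.201, -0.205], [-0.09, -0.201, -0.205], [-0.06, -0.201, -0.205], [-0.06, -0.201, -0.205]], dr=[[0, 0, 0], [0, 0, 0], [-0.1, 0, 0], [-0.313, 0, 0], [-0.313, 0, 0], [-0.313, 0, 0], [-0.313, 0, 0], [-0.313, 0, 0], [-0.313, 0, 0], [-0.313, 0, 0], [-0.313, 0, 0], [-0.313, 0, 0]])

```text
time: 6.5
eef_pos: [0.6673, -0.0321, 0.0301]
tcp_rot: [-0.703, -0.017, 0.71, -0.017]
contact_force: [-1.8, 0.8, -1.5]
opening: 0.435
```

```bash
python3 - <<'E'
from plant import ctrl, vision
from h import *
r=vision.read_camera("wrist"); np.savez("w4.npz",**r); cv2.imwrite("pics/w4.png",r["img"][:,:,::-1])
E
python3 go.py .672 -.032 -0.019 92.8
```

```text
t 6.55 tcp [ 0.6685 -0.0323  0.0319] yaw -87.2 down [-0.008  0.001 -1.   ] open 0.434 q [-0.2   0.46  1.69 -0.    1.    1.32] F [0.1 0.7 0.5]
(0.672, -0.032, -0.019, 92.8) travel [ 0.051 -0.    -0.004] dr [-0.001  0.008  0.001] rows 1.0 0.0
```

View pics/w4.png

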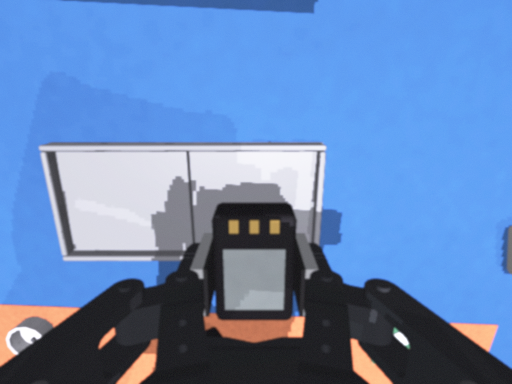

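The battery is held squarely above the right bay. The tray rim corners show at (41,147), (325,147), (316,257) and (65,259), so I'll check the bay centre from those.

```bash
python3 - <<'E'
from h import *
r=load("w4.npz")
u=np.array([41,326,312,65.,188,193]);v=np.array([146,146,257,260.,150,255])
p=onz(r,u,v,.014); print(np.round(p,4),p[:4].mean(0))
u=np.array([217,292,290,222.]);v=np.array([222,222,314,316.])
p=onz(r,u,v,.021+.0548); print(np.round(p,4),p[:4].mean(0))
E
```

```text
[[ 0.7092  0.1     0.014 ]
 [ 0.7175 -0.0736  0.014 ]
 [ 0.6413 -0.0732  0.014 ]
 [ 0.6307  0.0964  0.014 ]
 [ 0.711   0.0104  0.014 ]
 [ 0.6389  0.0083  0.014 ]] [0.67467562 0.01241725 0.014     ]
[[ 0.6911 -0.0148  0.0758]
 [ 0.6927 -0.0476  0.0758]
 [ 0.6444 -0.0508  0.0758]
 [ 0.6416 -0.0178  0.0758]] [ 0.66744087 -0.03271232  0.0758    ]
```

Emit:
play_rows(claw=[255, 255, 255, 255, 255, 118, 118, 118, 118, 118, 118, 118], travel=[[0.0, 0, -0.006], [0.025, 0, -0.006], [0.04, 0, -0.006], [0.051, 0, -0.006], [0.051, 0, -0.006], [0.051, 0, -0.006], [0.051, 0, -0.006], [0.051, 0, -0.006], [0.03, 0, -0.006], [-0.01, 0, -0.006], [-0.06, 0, -0.006], [-0.06, 0, -0.006]], dr=[[0, 0.008, 0], [0, 0.008, 0], [0, 0.008, 0], [0, 0.008, 0], [0, 0.008, 0], [0, 0.008, 0], [0, 0.008, 0], [0, 0.008, 0], [0, 0.008, 0], [0, 0.008, 0], [0, 0.008, 0], [0, 0.008, 0]])

```text
time: 7.75
eef_pos: [0.681, -0.0331, 0.1023]
tcp_rot: [0.713, 0.016, -0.701, 0.018]
contact_force: [1.3, -0.0, 0.2]
opening: 0.534
```

```bash
python3 - <<'E'
from plant import ctrl, vision
from h import *
r=vision.read_camera("wrist"); np.savez("w5.npz",**r); cv2.imwrite("pics/w5.png",r["img"][:,:,::-1])
P=cloud(r)
m=(P[...,2]>.02)&(P[...,2]<.035)&(abs(P[...,0]-.67)<.04)&(abs(P[...,1]+.03)<.045)
print(P[m].mean(0),np.ptp(P[m],0))
E
python3 go.py .537 -.006 0.05 123 .537 -.006 -0.026 123
```

```text
[ 0.67505907 -0.03177731  0.02517497] [0.05703525 0.03955644 0.00759634]
t 7.8 tcp [ 0.6788 -0.0327  0.0984] yaw -87.2 down [ 0.012 -0.001 -1.   ] open 0.537 q [-0.2   0.39  1.65  0.    1.09  1.32] F [ 0.2  0.6 -0.7]
(0.537, -0.006, 0.05, 123.0) travel [ 0.047 -0.034  0.141] dr [-0.528 -0.011 -0.005] rows 3.0 3.5
(0.537, -0.006, -0.026, 123.0) travel [ 0.123 -0.034  0.142] dr [-0.528 -0.011 -0.005] rows 3.8 3.5
```

View pics/w5.png

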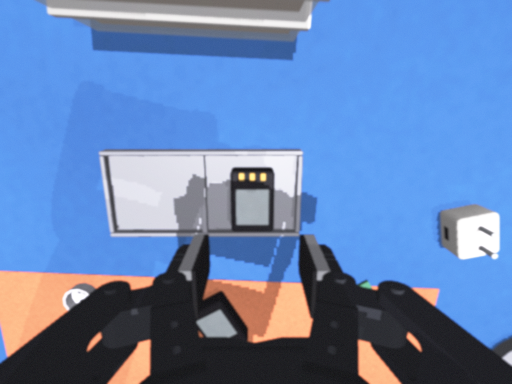

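Battery B lies flat in the right bay at (252,198), with its top at z=0.025 as expected. Next is battery A.

Emit:
play_rows(claw=[0, 0, 0, 0, 0, 0, 0, 0], travel=[[0.02, -0.01, 0.04], [0.04, -0.02, 0.09], [0.04, -0.034, 0.142], [0.04, -0.034, 0.142], [0.04, -0.034, 0.142], [0.04, -0.034, 0.142], [0.04, -0.034, 0.142], [0.04, -0.034, 0.142]], dr=[[-0.13, -0.011, -0.005], [-0.26, -0.011, -0.005], [-0.4, -0.011, -0.005], [-0.528, -0.011, -0.005], [-0.528, -0.011, -0.005], [-0.528, -0.011, -0.005], [-0.528, -0.011, -0.005], [-0.528, -0.011, -0.005]])

```text
time: 8.6
eef_pos: [0.5374, -0.0061, 0.0573]
tcp_rot: [0.679, 0.2, -0.678, 0.201]
contact_force: [0.5, -0.2, 0.6]
opening: 0.995
```

```bash
python3 - <<'E'
from plant import ctrl, vision
from h import *
r=vision.read_camera("wrist"); np.savez("w6.npz",**r); cv2.imwrite("pics/w6.png",r["img"][:,:,::-1])
P=cloud(r)
m=((P[...,2]>.015)&(P[...,2]<.03)&(abs(P[...,0]-.537)<.05)&(abs(P[...,1]+.006)<.05))
m=cv2.morphologyEx(m.astype(np.uint8),cv2.MORPH_OPEN,np.ones((3,3)))>0
print(P[m].mean(0),cv2.minAreaRect((P[m][:,:2]*1000).astype(np.float32)))
E
python3 go.py .537 -.006 -0.026 123
```

```text
[ 0.53907655 -0.00333135  0.0212092 ] ((537.66015625, -4.254070281982422), (55.0575065612793, 38.13871383666992), 32.772125244140625)
t 8.65 tcp [ 0.5371 -0.0061  0.0572] yaw -57.0 down [ 0.001 -0.    -1.   ] open 0.997 q [-0.2   0.16  2.02 -0.    0.96  0.8 ] F [-0.6 -0.4  0.6]
(0.537, -0.006, -0.026, 123.0) travel [ 0.083 -0.     0.   ] dr [-0.001 -0.001 -0.001] rows 1.7 0.0
```

View pics/w6.png

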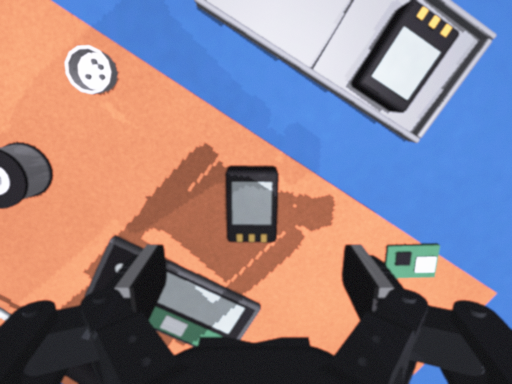

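Battery A measures 55×38 mm at (0.538,-0.004), aligned with the jaws. I'll grasp it, lift it and carry it towards the left bay.

Emit:
play_rows(claw=[0, 0, 0, 0, 150, 150, 200, 255, 255, 255, 255, 255], travel=[[0.04, -0.001, 0], [0.07, -0.001, 0], [0.082, -0.001, 0], [0.082, -0.001, 0], [0.082, -0.001, 0], [0.082, -0.001, 0], [0.082, -0.001, 0], [0.082, -0.001, 0], [0.082, -0.001, 0], [0.082, -0.001, 0], [0.082, -0.001, 0], [0.082, -0.001, 0]], dr=[[0, 0, 0], [0, 0, 0], [0, 0, 0], [0, 0, 0], [0, 0, 0], [0, 0, 0], [0, 0, 0], [0, 0, 0], [0, 0, 0], [0, 0, 0], [0, 0, 0], [0, 0, 0]])

```text
time: 9.85
eef_pos: [0.5381, -0.0055, -0.0232]
tcp_rot: [0.679, 0.2, -0.677, 0.201]
contact_force: [-0.0, 0.3, 6.1]
opening: 0.432
```

```bash
python3 go.py .672 .055 .065 92.8
```

```text
t 9.85 tcp [ 0.5381 -0.0055 -0.0232] yaw -57.0 down [ 0.004 -0.001 -1.   ] open 0.432 q [-0.2   0.3   2.04  0.    0.8   0.8 ] F [-0.   0.3  6.1]
(0.672, 0.055, 0.065, 92.8) travel [-0.088  0.022 -0.145] dr [ 0.526 -0.003 -0.002] rows 3.4 3.5
```

Emit:
play_rows(claw=[255, 255, 255, 255, 255, 255, 255, 255, 255, 255], travel=[[-0.05, 0, 0], [-0.088, 0, 0], [-0.088, 0.005, -0.04], [-0.088, 0.015, -0.09], [-0.088, 0.022, -0.145], [-0.088, 0.022, -0.145], [-0.088, 0.022, -0.145], [-0.06, 0.022, -0.145], [-0.06, 0.022, -0.145], [-0.06, 0.022, -0.145]], dr=[[0, 0, 0], [0.13, 0, 0], [0.26, 0, 0], [0.39, 0, 0], [0.526, -0.003, -0.002], [0.526, -0.003, -0.002], [0.526, -0.003, -0.002], [0.526, -0.003, -0.002], [0.526, -0.003, -0.002], [0.526, -0.003, -0.002]])

```text
time: 10.85
eef_pos: [0.6693, 0.0546, 0.0362]
tcp_rot: [-0.706, -0.017, 0.708, -0.017]
contact_force: [0.1, -0.2, -0.9]
opening: 0.434
```

```bash
python3 - <<'E'
from plant import ctrl, vision
from h import *
r=vision.read_camera("wrist"); np.savez("w7.npz",**r); cv2.imwrite("pics/w7.png",r["img"][:,:,::-1])
E
python3 go.py .673 .055 -0.019 92.8
```

```text
t 10.9 tcp [0.6706 0.0545 0.0375] yaw -87.2 down [-0.001  0.    -1.   ] open 0.436 q [-0.07  0.45  1.69  0.    1.    1.45] F [ 0.6 -0.7 -1.2]
(0.673, 0.055, -0.019, 92.8) travel [ 0.057 -0.    -0.002] dr [0.    0.001 0.   ] rows 1.1 0.0
```

View pics/w7.png

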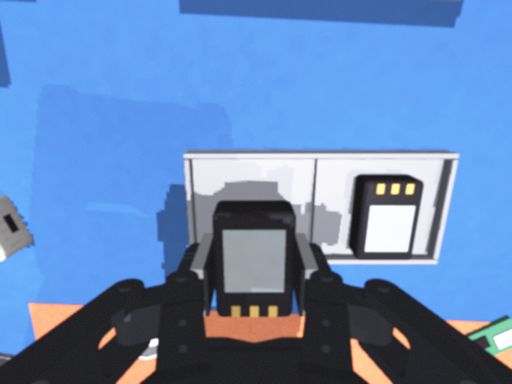

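Battery A is held level over the left bay, whose columns run about 190–312. I'll lower, release and rise.

Emit:
play_rows(claw=[255, 255, 255, 255, 255, 118, 118, 118, 118, 118, 118, 118], travel=[[0.01, 0, -0.003], [0.03, 0, -0.003], [0.046, 0, -0.003], [0.056, 0, -0.003], [0.056, 0, -0.003], [0.056, 0, -0.003], [0.056, 0, -0.003], [0.056, 0, -0.003], [0.03, 0, -0.003], [-0.01, 0, -0.003], [-0.05, 0, -0.003], [-0.06, 0, -0.003]], dr=[[0, 0, 0], [0, 0, 0], [0, 0, 0], [0, 0, 0], [0, 0, 0], [0, 0, 0], [0, 0, 0], [0, 0, 0], [0, 0, 0], [0, 0, 0], [0, 0, 0], [0, 0, 0]])

```text
time: 12.1
eef_pos: [0.6774, 0.0545, 0.1043]
tcp_rot: [0.711, 0.017, -0.703, 0.018]
contact_force: [0.8, 0.0, -0.3]
opening: 0.537
```

```bash
python3 - <<'E'
from plant import ctrl, vision
from h import *
r=vision.read_camera("wrist"); np.savez("w8.npz",**r); cv2.imwrite("pics/w8.png",r["img"][:,:,::-1])
P=cloud(r)
for cx,cy in((.67,.055),(.674,-.032),(.645,.236)):
  m=(P[...,2]>.02)&(P[...,2]<.035)&(abs(P[...,0]-cx)<.04)&(abs(P[...,1]-cy)<.04)
  if m.any(): print(P[m].mean(0),cv2.minAreaRect((P[m][:,:2]*1000).astype(np.float32)))
E
python3 go.py .646 .237 .08 18 .646 .237 .08 108
```

```text
[0.67556428 0.05507441 0.02521478] ((674.062255859375, 55.04605484008789), (55.31149673461914, 38.120460510253906), 2.360703945159912)
[ 0.67505792 -0.03039863  0.02515804] ((673.3699951171875, -31.440353393554688), (56.088478088378906, 37.88077926635742), 2.643449068069458)
[0.65191473 0.23416976 0.02893043] ((649.3349609375, 237.72303771972656), (39.97896194458008, 37.82563781738281), 20.50051498413086)
t 12.15 tcp [0.6771 0.0545 0.1039] yaw -87.2 down [ 0.01  -0.001 -1.   ] open 0.539 q [-0.07  0.38  1.65  0.    1.1   1.45] F [0.5 0.2 1. ]
(0.646, 0.237, 0.08, 18.0) travel [ 0.024 -0.184  0.022] dr [ 1.306 -0.009  0.005] rows 3.7 8.7
(0.646, 0.237, 0.08, 18.0) travel [ 0.024 -0.184  0.022] dr [-1.836 -0.006 -0.009] rows 3.7 12.2
(0.646, 0.237, 0.08, 108.0) travel [ 0.024 -0.184  0.022] dr [-0.265 -0.009 -0.002] rows 3.7 1.8
```

View pics/w8.png

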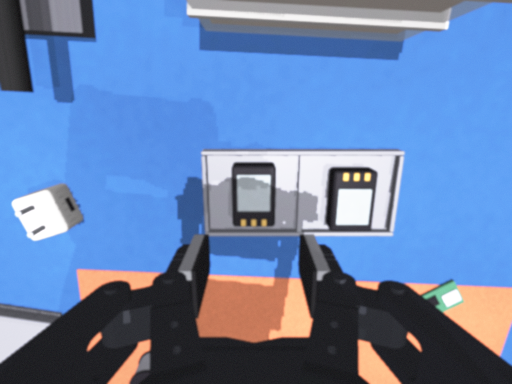

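Both batteries are flat in their bays, with tops at 0.025. The left charger's pins are at (28,208) and (38,232). I'll go above it with the jaws across its 36 mm side.

Emit:
play_rows(claw=[0, 0, 0, 0, 0, 0, 0, 0], travel=[[0.024, -0.184, 0.022], [0.024, -0.184, 0.022], [0.024, -0.184, 0.022], [0.024, -0.184, 0.022], [0.024, -0.184, 0.022], [0.024, -0.184, 0.022], [0.024, -0.184, 0.022], [0.024, -0.184, 0.022]], dr=[[-0.265, -0.009, -0.002], [-0.265, -0.009, -0.002], [-0.265, -0.009, -0.002], [-0.265, -0.009, -0.002], [-0.265, -0.009, -0.002], [-0.265, -0.009, -0.002], [-0.265, -0.009, -0.002], [-0.265, -0.009, -0.002]])

```text
time: 12.95
eef_pos: [0.6467, 0.2357, 0.0792]
tcp_rot: [0.699, 0.11, -0.699, 0.11]
contact_force: [-0.2, 0.7, 0.2]
opening: 0.998
```

```bash
cat > look.py <<'E'
import sys
from plant import vision
from h import *
n=sys.argv[1]; zlo,zhi,cx,cy,w=map(float,sys.argv[2:7])
r=vision.read_camera("wrist"); np.savez(n+".npz",**r); cv2.imwrite(f"pics/{n}.png",r["img"][:,:,::-1])
P=cloud(r); m=(P[...,2]>zlo)&(P[...,2]<zhi)&(abs(P[...,0]-cx)<w)&(abs(P[...,1]-cy)<w)
m=cv2.morphologyEx(m.astype(np.uint8),cv2.MORPH_OPEN,np.ones((3,3)))>0
print(P[m].mean(0),cv2.minAreaRect((P[m][:,:2]*1000).astype(np.float32)))
E
python3 look.py w9 .026 .034 .647 .237 .04; python3 go.py .648 .237 -.014 108
```

```text
[0.65056151 0.23912627 0.0298763 ] ((648.8760375976562, 238.62451171875), (39.746849060058594, 35.78190994262695), 20.10328483581543)
t 13.0 tcp [0.6468 0.2357 0.0794] yaw -72.1 down [ 0. -0. -1.] open 0.998 q [ 0.2   0.43  1.63 -0.    1.08  1.46] F [ 1.1 -0.1  0.9]
(0.648, 0.237, -0.014, 108.0) travel [ 0.093 -0.001 -0.002] dr [-0.002 -0.    -0.   ] rows 1.9 0.0
```

View pics/w9.png

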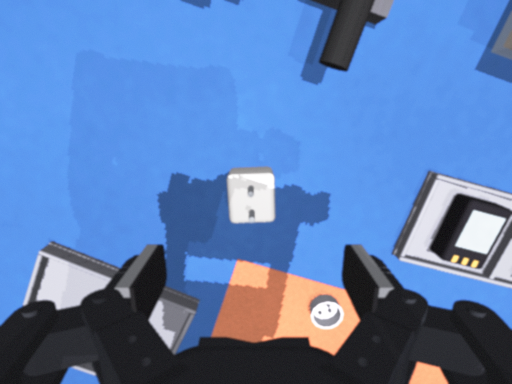

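The charger is centred at (0.649,0.2385), turned 20°. I'll descend and grasp.

Emit:
play_rows(claw=[0, 0, 0, 0, 0, 150, 150, 200, 255, 255, 255, 255, 255], travel=[[0.0, -0.002, -0.003], [0.04, -0.002, -0.003], [0.07, -0.002, -0.003], [0.093, -0.002, -0.003], [0.093, -0.002, -0.003], [0.093, -0.002, -0.003], [0.093, -0.002, -0.003], [0.093, -0.002, -0.003], [0.093, -0.002, -0.003], [0.093, -0.002, -0.003], [0.093, -0.002, -0.003], [0.093, -0.002, -0.003], [0.093, -0.002, -0.003]], dr=[[-0.035, 0, 0], [-0.035, 0, 0], [-0.035, 0, 0], [-0.035, 0, 0], [-0.035, 0, 0], [-0.035, 0, 0], [-0.035, 0, 0], [-0.035, 0, 0], [-0.035, 0, 0], [-0.035, 0, 0], [-0.035, 0, 0], [-0.035, 0, 0], [-0.035, 0, 0]])

```text
time: 14.3
eef_pos: [0.6507, 0.2388, -0.0112]
tcp_rot: [0.698, 0.122, -0.695, 0.122]
contact_force: [0.7, -0.4, 6.1]
opening: 0.405
```

```bash
python3 go.py .483 .360 .07 -7.7
```

```text
t 14.3 tcp [ 0.6507  0.2388 -0.0112] yaw -70.1 down [ 0.004  0.    -1.   ] open 0.405 q [ 0.21  0.56  1.64 -0.    0.94  1.43] F [ 0.7 -0.4  6.1]
(0.483, 0.36, 0.07, -7.7) travel [-0.082 -0.171  0.116] dr [-1.089 -0.003 -0.003] rows 4.4 7.3
(0.483, 0.36, 0.07, -7.7) travel [-0.082 -0.171  0.116] dr [ 2.052 -0.004  0.003] rows 4.4 13.7
```

Emit:
play_rows(claw=[255, 255, 255, 255, 255, 255, 255, 255, 255, 255, 255, 255, 255, 255], travel=[[-0.05, 0, 0], [-0.082, 0, 0], [-0.082, -0.03, 0.02], [-0.082, -0.07, 0.05], [-0.082, -0.11, 0.08], [-0.082, -0.15, 0.1], [-0.082, -0.171, 0.116], [-0.082, -0.171, 0.116], [-0.082, -0.171, 0.116], [-0.082, -0.171, 0.116], [-0.082, -0.171, 0.116], [-0.06, -0.171, 0.116], [-0.06, -0.171, 0.116], [-0.06, -0.171, 0.116]], dr=[[0, 0, 0], [-0.1, 0, 0], [-0.2, 0, 0], [-0.34, 0, 0], [-0.48, 0, 0], [-0.62, 0, 0], [-0.76, 0, 0], [-0.9, 0, 0], [-1.089, -0.003, -0.003], [-1.089, -0.003, -0.003], [-1.089, -0.003, -0.003], [-1.089, -0.003, -0.003], [-1.089, -0.003, -0.003], [-1.089, -0.003, -0.003]])

```text
time: 15.7
eef_pos: [0.4825, 0.3597, 0.0474]
tcp_rot: [-0.532, -0.465, 0.533, -0.465]
contact_force: [0.9, -0.1, 1.2]
opening: 0.41
```

```bash
python3 look.py w10 .07 .1 .483 .36 .03; python3 go.py .483 .360 -.008 -7.7
```

```text
[0.48352482 0.36328321 0.08805113] ((482.08984375, 358.4652404785156), (39.51876449584961, 60.031883239746094), 82.33753967285156)
t 15.75 tcp [0.4832 0.3601 0.0483] yaw -7.7 down [-0. -0. -1.] open 0.408 q [ 0.47  0.31  1.86 -0.    0.97  0.61] F [ 0.1  0.9 -0.4]
(0.483, 0.36, -0.008, -7.7) travel [ 0.056 -0.     0.   ] dr [-0.001  0.     0.   ] rows 1.1 0.0
```

View pics/w10.png

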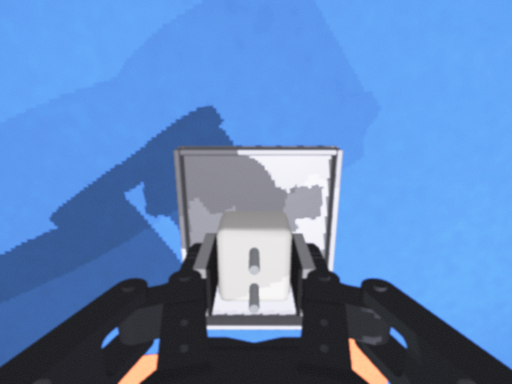

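```bash
python3 - <<'E'
from h import *
r=load("w10.npz")
u=np.array([174,342,255,255.]);v=np.array([147,149,148,328.])
p=onz(r,u,v,.018); print(np.round(p,4)); print((p[2]+p[3])/2,np.linalg.norm(p[2]-p[3]))
E
```

```text
[[0.4376 0.4112 0.018 ]
 [0.5467 0.395  0.018 ]
 [0.4902 0.4034 0.018 ]
 [0.4709 0.2612 0.018 ]]
[0.48056143 0.33227323 0.018     ] 0.14349191882269802
```

The tray's near and far edges are 143 mm apart, as they should be, and its centre is (0.4805,0.332). I'll nudge 4 mm further and place.

Emit:
play_rows(claw=[255, 255, 255, 255, 255, 105, 105, 105, 105, 105, 105, 105], travel=[[0.01, 0.001, -0.004], [0.03, 0.001, -0.004], [0.047, 0.001, -0.004], [0.056, 0.001, -0.004], [0.056, 0.001, -0.004], [0.056, 0.001, -0.004], [0.056, 0.001, -0.004], [0.056, 0.001, -0.004], [0.03, 0.001, -0.004], [-0.01, 0.001, -0.004], [-0.05, 0.001, -0.004], [-0.06, 0.001, -0.004]], dr=[[0, 0, 0], [0, 0, 0], [0, 0, 0], [0, 0, 0], [0, 0, 0], [0, 0, 0], [0, 0, 0], [0, 0, 0], [0, 0, 0], [0, 0, 0], [0, 0, 0], [0, 0, 0]])

```text
time: 16.95
eef_pos: [0.4878, 0.3656, 0.1142]
tcp_rot: [0.536, 0.464, -0.529, 0.466]
contact_force: [-0.3, -0.1, 1.3]
opening: 0.585
```

```bash
python3 look.py w11 .028 .04 .4845 .363 .035; python3 go.py .46 .152 .08 82.3 .46 .152 .08 -7.7
```

```text
[0.48588843 0.36369254 0.03385987] ((485.66943359375, 362.4217834472656), (39.02987289428711, 35.6215705871582), 82.1741714477539)
t 17.0 tcp [0.4876 0.3655 0.1139] yaw -7.7 down [ 0.008  0.004 -1.   ] open 0.588 q [ 0.48  0.23  1.82 -0.    1.08  0.61] F [-0.7  0.6  1.7]
(0.46, 0.152, 0.08, 82.3) travel [0.033 0.001 0.215] dr [ 1.57  -0.01  -0.002] rows 4.4 10.5
(0.46, 0.152, 0.08, 82.3) travel [0.033 0.001 0.215] dr [-1.571  0.002 -0.01 ] rows 4.4 10.5
(0.46, 0.152, 0.08, -7.7) travel [0.033 0.001 0.215] dr [-0.001 -0.005 -0.007] rows 4.4 0.0
```

View pics/w11.png

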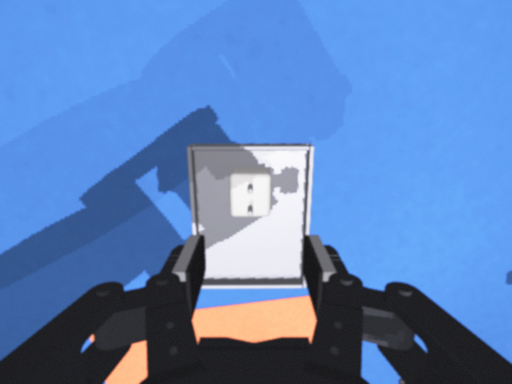

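The left charger is flat in its tray at (251,195), with its top at 0.034. Next is the reel.

Emit:
play_rows(claw=[0, 0, 0, 0, 0, 0, 0, 0], travel=[[0.034, 0.001, 0.215], [0.034, 0.001, 0.215], [0.034, 0.001, 0.215], [0.034, 0.001, 0.215], [0.034, 0.001, 0.215], [0.034, 0.001, 0.215], [0.034, 0.001, 0.215], [0.034, 0.001, 0.215]], dr=[[0, -0.005, -0.007], [0, -0.005, -0.007], [0, -0.005, -0.007], [0, -0.005, -0.007], [0, -0.005, -0.007], [0, -0.005, -0.007], [0, -0.005, -0.007], [0, -0.005, -0.007]])

```text
time: 17.8
eef_pos: [0.4599, 0.1533, 0.0785]
tcp_rot: [0.532, 0.465, -0.532, 0.465]
contact_force: [-0.3, -0.6, -0.3]
opening: 1.003
```

```bash
python3 look.py w12 .026 .034 .46 .152 .04; python3 go.py .46 .152 -.013 -7.7
```

```text
[0.46331223 0.15413564 0.03030975] ((463.2221374511719, 153.5035858154297), (41.54104232788086, 41.44175338745117), 20.94911003112793)
t 17.85 tcp [0.46   0.1534 0.0787] yaw -7.7 down [ 0.  0. -1.] open 1.002 q [0.11 0.01 2.14 0.   0.99 0.25] F [ 0.  -1.   0.1]
(0.46, 0.152, -0.013, -7.7) travel [0.092 0.    0.001] dr [ 0.001 -0.    -0.   ] rows 1.8 0.0
```

View pics/w12.png

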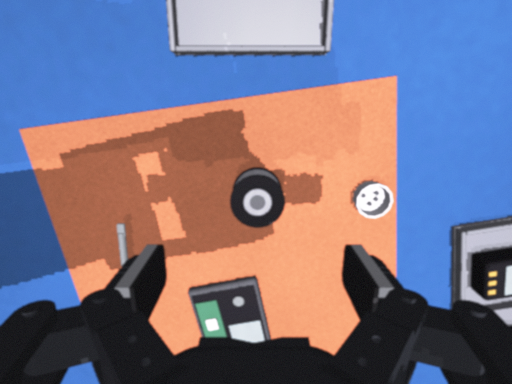

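The reel measures 41.5 mm across, centred at (0.463,0.1535). Grasping it.

Emit:
play_rows(claw=[0, 0, 0, 0, 0, 120, 150, 200, 255, 255, 255, 255, 255], travel=[[0.0, 0.003, 0], [0.04, 0.003, 0], [0.07, 0.003, 0], [0.092, 0.003, 0], [0.092, 0.003, 0], [0.092, 0.003, 0], [0.092, 0.003, 0], [0.092, 0.003, 0], [0.092, 0.003, 0], [0.092, 0.003, 0], [0.092, 0.003, 0], [0.092, 0.003, 0], [0.092, 0.003, 0]], dr=[[0, 0, 0], [0, 0, 0], [0, 0, 0], [0, 0, 0], [0, 0, 0], [0, 0, 0], [0, 0, 0], [0, 0, 0], [0, 0, 0], [0, 0, 0], [0, 0, 0], [0, 0, 0], [0, 0, 0]])

```text
time: 19.15
eef_pos: [0.4647, 0.1534, -0.0114]
tcp_rot: [0.533, 0.465, -0.531, 0.466]
contact_force: [-0.6, 0.5, 7.0]
opening: 0.473
```

```bash
python3 go.py .475 .15 .09 -7.7 .482 -.345 .09 -7.7
```

```text
t 19.15 tcp [ 0.4647  0.1534 -0.0114] yaw -7.7 down [ 0.004  0.001 -1.   ] open 0.473 q [0.11 0.18 2.16 0.   0.8  0.24] F [-0.6  0.5  7. ]
(0.475, 0.15, 0.09, -7.7) travel [-0.101  0.011  0.002] dr [ 0.001 -0.001 -0.004] rows 2.0 0.0
(0.482, -0.345, 0.09, -7.7) travel [-0.102  0.084  0.491] dr [ 0.001 -0.001 -0.004] rows 10.2 0.0
```

Emit:
play_rows(claw=[255, 255, 255, 255, 255, 255, 255, 255, 255, 255, 255, 255, 255, 255, 255, 255, 255], travel=[[-0.05, 0, 0], [-0.1, 0, 0], [-0.1, 0.01, 0.03], [-0.1, 0.084, 0.491], [-0.1, 0.084, 0.491], [-0.1, 0.084, 0.491], [-0.1, 0.084, 0.491], [-0.1, 0.084, 0.491], [-0.1, 0.084, 0.491], [-0.1, 0.084, 0.491], [-0.1, 0.084, 0.491], [-0.1, 0.084, 0.491], [-0.1, 0.084, 0.491], [-0.1, 0.084, 0.491], [-0.06, 0.084, 0.491], [-0.06, 0.084, 0.491], [-0.06, 0.084, 0.491]], dr=[[0, 0, 0], [0, 0, 0], [0, 0, 0], [0, -0.001, -0.004], [0, -0.001, -0.004], [0, -0.001, -0.004], [0, -0.001, -0.004], [0, -0.001, -0.004], [0, -0.001, -0.004], [0, -0.001, -0.004], [0, -0.001, -0.004], [0, -0.001, -0.004], [0, -0.001, -0.004], [0, -0.001, -0.004], [0, -0.001, -0.004], [0, -0.001, -0.004], [0, -0.001, -0.004]])

```text
time: 20.85
eef_pos: [0.4815, -0.342, 0.0471]
tcp_rot: [-0.532, -0.468, 0.532, -0.464]
contact_force: [-0.7, 0.2, -0.4]
opening: 0.471
```

```bash
python3 look.py w13 .012 .02 .482 -.345 .07; python3 go.py .482 -.345 -.007 -7.7
```

```text
[ 0.49018849 -0.32441475  0.01563654] ((488.7759704589844, -330.3709716796875), (67.69119262695312, 94.80817413330078), 78.0915298461914)
t 20.9 tcp [ 0.4825 -0.3432  0.0487] yaw -7.6 down [-0.001  0.001 -1.   ] open 0.473 q [-0.79  0.28  1.89  0.    0.97 -0.66] F [-0.1 -0.4 -0.7]
(0.482, -0.345, -0.007, -7.7) travel [ 0.056 -0.     0.002] dr [ 0.002 -0.001  0.001] rows 1.1 0.0
```

View pics/w13.png

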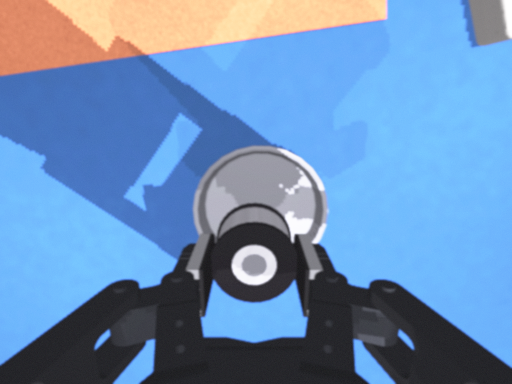

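```bash
python3 - <<'E'
from h import *
r=load("w13.npz")
p=onz(r,np.array([193,328,260.]),np.array([210,210,147.]),.016); print(np.round(p,4),(p[0]+p[1])/2,np.linalg.norm(p[0]-p[1]))
d=np.array([-.134,-.991]);print("c from far edge",p[2][:2]+.048*d)
E
```

```text
[[ 0.4399 -0.3361  0.016 ]
 [ 0.5341 -0.3485  0.016 ]
 [ 0.4923 -0.2982  0.016 ]] [ 0.48700971 -0.34229341  0.016     ] 0.09505959425894037
c from far edge [ 0.48587039 -0.34581394]
```

The dish measures 95 mm wide, centred at about (0.486,-0.345). I'll shift 3 mm and place the reel.

Emit:
play_rows(claw=[255, 255, 255, 255, 255, 112, 112, 112, 112, 112, 112, 112], travel=[[0.01, 0.003, 0.002], [0.03, 0.003, 0.002], [0.047, 0.003, 0.002], [0.056, 0.003, 0.002], [0.056, 0.003, 0.002], [0.056, 0.003, 0.002], [0.056, 0.003, 0.002], [0.056, 0.003, 0.002], [0.03, 0.003, 0.002], [-0.01, 0.003, 0.002], [-0.05, 0.003, 0.002], [-0.06, 0.003, 0.002]], dr=[[0, 0, 0], [0, 0, 0], [0, 0, 0], [0, 0, 0], [0, 0, 0], [0, 0, 0], [0, 0, 0], [0, 0, 0], [0, 0, 0], [0, 0, 0], [0, 0, 0], [0, 0, 0]])

```text
time: 22.1
eef_pos: [0.4879, -0.3481, 0.1148]
tcp_rot: [0.532, 0.463, -0.532, 0.469]
contact_force: [0.9, -0.4, 0.6]
opening: 0.561
```

```bash
python3 look.py w14 .028 .04 .486 -.345 .04; python3 go.py .647 -.232 .08 17 .647 -.232 .08 107
```

```text
[ 0.48621212 -0.34504524  0.03429299] ((486.1470031738281, -345.6576843261719), (42.11701202392578, 40.65817642211914), 80.91181182861328)
t 22.15 tcp [ 0.4877 -0.348   0.1144] yaw -7.6 down [ 0.006 -0.006 -1.   ] open 0.565 q [-0.79  0.21  1.85  0.    1.08 -0.66] F [-0.2 -0.9  0.3]
(0.647, -0.232, 0.08, 17.0) travel [ 0.035  0.142 -0.136] dr [-0.429  0.006 -0.006] rows 4.0 2.9
(0.647, -0.232, 0.08, 107.0) travel [ 0.035  0.142 -0.136] dr [ 1.142e+00  1.000e-03 -9.000e-03] rows 4.0 7.6
(0.647, -0.232, 0.08, 107.0) travel [ 0.035  0.142 -0.136] dr [-2.e+00  1.e-02  1.e-03] rows 4.0 13.3
```

View pics/w14.png

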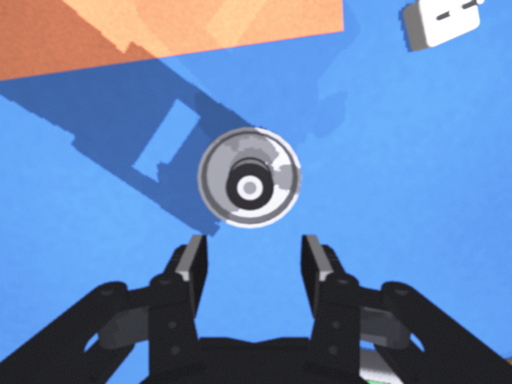

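The reel stands in the dish, with its top at 0.034 and its centre within 1 mm. Now the last charger.

Emit:
play_rows(claw=[0, 0, 0, 0, 0, 0, 0, 0], travel=[[0.035, 0.142, -0.136], [0.035, 0.142, -0.136], [0.035, 0.142, -0.136], [0.035, 0.142, -0.136], [0.035, 0.142, -0.136], [0.035, 0.142, -0.136], [0.035, 0.142, -0.136], [0.035, 0.142, -0.136]], dr=[[-0.429, 0.006, -0.006], [-0.429, 0.006, -0.006], [-0.429, 0.006, -0.006], [-0.429, 0.006, -0.006], [-0.429, 0.006, -0.006], [-0.429, 0.006, -0.006], [-0.429, 0.006, -0.006], [-0.429, 0.006, -0.006]])

```text
time: 22.95
eef_pos: [0.6456, -0.2331, 0.0795]
tcp_rot: [0.421, 0.568, -0.421, 0.568]
contact_force: [-1.0, -0.4, -0.0]
opening: 1.002
```

```bash
python3 look.py w15 .026 .034 .65 -.231 .04; python3 go.py .65 -.231 -.014 17
```

```text
[ 0.6514414  -0.23096166  0.02990151] ((651.9847412109375, -232.34371948242188), (39.75696563720703, 35.32351303100586), 14.729936599731445)
t 23.0 tcp [ 0.6457 -0.2332  0.0798] yaw 16.9 down [-0.    -0.001 -1.   ] open 0.998 q [-0.49  0.43  1.63 -0.    1.08 -0.79] F [0.5 0.1 0.6]
(0.65, -0.231, -0.014, 17.0) travel [ 0.094  0.005 -0.001] dr [-0.002  0.001  0.   ] rows 1.9 0.0
```

View pics/w15.png

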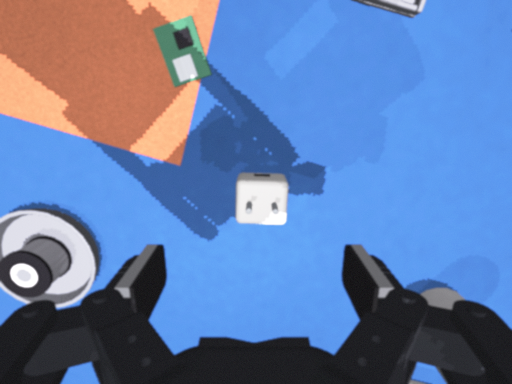

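The charger is centred at (0.652,-0.232), turned 14.7°, with its pins up. Grasping it.

Emit:
play_rows(claw=[0, 0, 0, 0, 0, 120, 150, 200, 255, 255, 255, 255, 255], travel=[[0.0, 0.006, 0.001], [0.04, 0.006, 0.001], [0.07, 0.006, 0.001], [0.093, 0.006, 0.001], [0.093, 0.006, 0.001], [0.093, 0.006, 0.001], [0.093, 0.006, 0.001], [0.093, 0.006, 0.001], [0.093, 0.006, 0.001], [0.093, 0.006, 0.001], [0.093, 0.006, 0.001], [0.093, 0.006, 0.001], [0.093, 0.006, 0.001]], dr=[[0.037, 0, 0], [0.037, 0, 0], [0.037, 0, 0], [0.037, 0, 0], [0.037, 0, 0], [0.037, 0, 0], [0.037, 0, 0], [0.037, 0, 0], [0.037, 0, 0], [0.037, 0, 0], [0.037, 0, 0], [0.037, 0, 0], [0.037, 0, 0]])

```text
time: 24.3
eef_pos: [0.6533, -0.2334, -0.0106]
tcp_rot: [0.431, 0.559, -0.432, 0.562]
contact_force: [-1.3, -0.2, 6.6]
opening: 0.457
```

```bash
python3 go.py .6 -.1 .12 -7.7 .476 .300 .12 -7.7
```

```text
t 24.3 tcp [ 0.6533 -0.2334 -0.0106] yaw 14.8 down [ 0.003 -0.003 -1.   ] open 0.457 q [-0.49  0.56  1.64 -0.    0.94 -0.75] F [-1.3 -0.2  6.6]
(0.6, -0.1, 0.12, -7.7) travel [-0.131 -0.017 -0.142] dr [ 0.392  0.003 -0.003] rows 3.9 2.6
(0.476, 0.3, 0.12, -7.7) travel [-0.133 -0.035 -0.561] dr [ 0.392  0.003 -0.003] rows 11.5 2.6
```

Emit:
play_rows(claw=[255, 255, 255, 255, 255, 255, 255, 255, 255, 255, 255, 255, 255, 255, 255, 255, 255, 255, 255, 255], travel=[[-0.05, 0, 0], [-0.1, 0, 0], [-0.11, -0.002, -0.04], [-0.11, -0.035, -0.561], [-0.11, -0.035, -0.561], [-0.11, -0.035, -0.561], [-0.11, -0.035, -0.561], [-0.11, -0.035, -0.561], [-0.11, -0.035, -0.561], [-0.11, -0.035, -0.561], [-0.11, -0.035, -0.561], [-0.11, -0.035, -0.561], [-0.11, -0.035, -0.561], [-0.11, -0.035, -0.561], [-0.11, -0.035, -0.561], [-0.09, -0.035, -0.561], [-0.06, -0.035, -0.561], [-0.06, -0.035, -0.561], [-0.06, -0.035, -0.561], [-0.06, -0.035, -0.561]], dr=[[0, 0, 0], [0, 0, 0], [0.1, 0, 0], [0.2, 0.003, -0.003], [0.3, 0.003, -0.003], [0.392, 0.003, -0.003], [0.392, 0.003, -0.003], [0.392, 0.003, -0.003], [0.392, 0.003, -0.003], [0.392, 0.003, -0.003], [0.392, 0.003, -0.003], [0.392, 0.003, -0.003], [0.392, 0.003, -0.003], [0.392, 0.003, -0.003], [0.392, 0.003, -0.003], [0.392, 0.003, -0.003], [0.392, 0.003, -0.003], [0.392, 0.003, -0.003], [0.392, 0.003, -0.003], [0.392, 0.003, -0.003]])

```text
time: 26.3
eef_pos: [0.4773, 0.3001, 0.0489]
tcp_rot: [0.533, 0.465, -0.532, 0.466]
contact_force: [-0.3, 0.1, -0.3]
opening: 0.454
```

```bash
python3 look.py w16 .028 .04 .4857 .3625 .03; python3 go.py .476 .300 -.006 -7.7
```

```text
[0.48566716 0.36253287 0.03385786] ((485.58636474609375, 361.5729675292969), (39.65970993041992, 36.173728942871094), 82.16835021972656)
t 26.35 tcp [0.4775 0.3003 0.0492] yaw -7.7 down [ 0.003  0.001 -1.   ] open 0.457 q [0.38 0.23 1.96 0.   0.95 0.52] F [-0.6  0.1 -0.6]
(0.476, 0.3, -0.006, -7.7) travel [ 0.055 -0.002  0.001] dr [-0.    -0.002 -0.003] rows 1.1 0.0
```

View pics/w16.png

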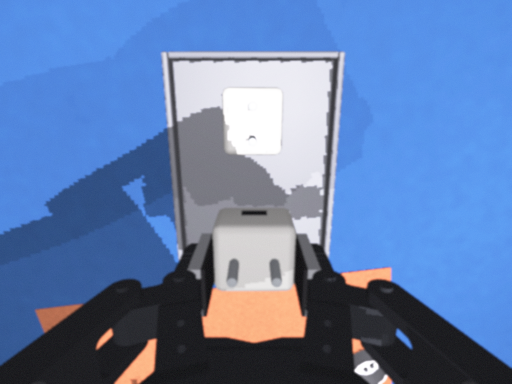

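The charger hangs level over the near half of the tray, clear of the first one at (252,120). Placing it.

Emit:
play_rows(claw=[255, 255, 255, 255, 255, 90, 90, 90, 90, 90, 90, 90, 90], travel=[[0.01, -0.001, 0.001], [0.03, -0.001, 0.001], [0.047, -0.001, 0.001], [0.055, -0.001, 0.001], [0.055, -0.001, 0.001], [0.055, -0.001, 0.001], [0.055, -0.001, 0.001], [0.055, -0.001, 0.001], [0.03, -0.001, 0.001], [-0.01, -0.001, 0.001], [-0.05, -0.001, 0.001], [-0.1, -0.001, 0.001], [-0.1, -0.001, 0.001]], dr=[[0, 0, 0], [0, 0, 0], [0, 0, 0], [0, 0, 0], [0, 0, 0], [0, 0, 0], [0, 0, 0], [0, 0, 0], [0, 0, 0], [0, 0, 0], [0, 0, 0], [0, 0, 0], [0, 0, 0]])

```text
time: 27.65
eef_pos: [0.4812, 0.3015, 0.1586]
tcp_rot: [0.539, 0.463, -0.526, 0.468]
contact_force: [0.2, 0.6, 0.6]
opening: 0.645
```

```bash
python3 look.py w17 .028 .04 .476 .300 .03; python3 - <<'E'
from plant import vision,ctrl
from m import *
r=vision.read_camera("top"); np.savez("top9.npz",**r); cv2.imwrite("pics/top9.png",r["img"][:,:,::-1])
P=cloud(r); r0=load("top0.npz")
for n,q in(("before",r0),("now",r)):
    hsv=cv2.cvtColor(q["img"],cv2.COLOR_RGB2HSV); nb=((hsv[...,1]<110)|(hsv[...,2]<70)).astype(np.uint8)
    print(n,rect(q,(248,241),.009,nb,40))
for n,x,y in(("bA",.674,.055),("bB",.673,-.0315),("reel",.486,-.345),("cL",.4857,.362),("cR",.476,.3)):
    m=(abs(P[...,0]-x)<.02)&(abs(P[...,1]-y)<.02); print(n,np.round(np.percentile(P[...,2][m],[10,50,90]),4))
print(ctrl.get_state()["time"])
E
```

```text
[0.47800433 0.30198425 0.03381157] ((477.7684020996094, 300.97210693359375), (35.7189826965332, 39.681396484375), 81.36246490478516)
before ((421.33758544921875, 0.939483642578125), (63.89167785644531, 135.61672973632812), 3.8351378440856934)
now ((421.33758544921875, 0.939483642578125), (63.89167785644531, 135.61672973632812), 3.8351378440856934)
bA [0.0216 0.0253 0.0282]
bB [0.0212 0.0255 0.029 ]
reel [0.0072 0.0341 0.0377]
cL [0.4516 0.4621 0.468 ]
cR [0.0309 0.4633 0.467 ]
27.75
```

View pics/w17.png

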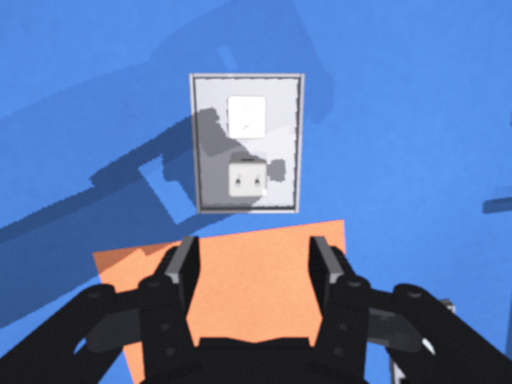

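View pics/top9.png

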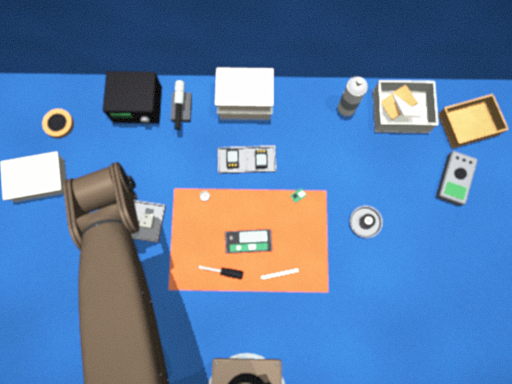

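Everything is in place and the phone hasn't moved. Both chargers show pins up at (246,117) and (248,178) in the wrist view. Handing in.

```bash
python3 -c "
from plant import ctrl
print(ctrl.get_state()['dq'].round(4)); print(ctrl.sign_off())"
```

```text
[-0.0019  0.0448  0.0576 -0.0006  0.0042  0.0002]
the job is handed in; nothing more can be done
None
```

All five things are put away and the job was handed in at about 28 s of the 112 s allowed. The sign-off gives no verdict, so the result rests on my own camera checks.

**Last checks:**

| Item | Where it is | Measured top height | Expected top height |
|---|---|---|---|
| Two batteries | one in each bay, near its middle | 0.025 m | 0.025 m |
| Two chargers | flat on the wide tray's floor, pins up, at about y = ±31 mm | 0.034 m | 0.034 m |
| Reel | upright, within about 1 mm of the dish centre | 0.034 m | 0.034 m |
| Phone | position unchanged in before and after top views | – | – |

The gripper was well above everything at hand-in. In the final top view the arm hid most of the wide tray, so the chargers were checked with the wrist camera only.

**What failed or disagreed:**
- **First grasp:** it closed on air above a battery, because the real fingertips sit about 28 mm behind the reported TCP. I confirmed this from camera depth and set all later heights accordingly.
- **Closing force:** every grasp showed 4–7 N upward as the fingers closed, well under the limits.
- **Arm at hand-in:** the arm joints were still settling very slightly, at no more than 0.06 rad/s.

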